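# Set the pad gap of a card press with a gauge blade

## Robot

A 7-joint arm with a two-finger parallel gripper is mounted at the origin on the work surface. World frame = base frame: x ahead of the robot, y to its left, z up, the work surface at z = 0. Lengths are in m, angles in rad, forces in N, time in s.
With the tool pointing down it reaches from about 0.425 to 0.95 m from the base axis. Payload 16.7 kg.
Tool frame: the origin (TCP) lies at the very end of the fingers, on their centre line; the grasp point (between the pads) lies 19 mm behind it; z points along the fingers, y is the direction in which the jaws open and shut (so a half turn about z gives the same grasp; the last joint's range is limited). The gripper opens to 94 mm and grips with 3 to 60 N. Pads are 16 mm wide; open, the fingers measure 119 mm over their backs; the gripper's body (75 mm by 177 mm) begins 78 mm behind the grasp point.
Start: joints at [-0.149, 0.426, 0.074, 1.606, -0.034, 1.111, -0.067], TCP at [0.675, -0, 0.205] pointing down, gripper open.
Joint ranges: [-2.85, 2.85], [-0.5, 2.14], [-1.23, 1.37], [0.21, 2.46], [-1.02, 4.16], [0.16, 2.05], [-2.73, 2.73]. Speed limits (rad/s): [1.89, 1.89, 2.39, 2.39, 3.01, 3.01, 3.01].

## Interface

Orientations are given as a unit quaternion [w, x, y, z].
In Python, from rig import telemetry, vision, workorder gives the robot as it stands.
- The arm moves only by the shell command python3 -m crank 'ROWS' [OPENING] [FORCE]. ROWS is text: rows parted by semicolons, each of 6 numbers parted by spaces: the shift along the world's x, y, z in cm, then the turn, a rotation vector about the world's x, y, z in units of 6 degrees (1.0 is 6 degrees). In form: dx dy dz wx wy wz; .... A call has 1 to 20 rows; each row shifts and turns the commanded pose from where the row before left it; what a row does not reach is not made up. A row lasts 1/12 s, in which the tool goes at most 41.7 mm and 7.16 degrees, less where a joint would pass 70% of its speed; a pose out of reach is approached as far as the arm can. A call with a gripper value outside its range is refused whole. OPENING is the finger opening in cm, from 0 to 9.4, set as the call begins (- or left out, the last holds). The fingers move at their own pace and stop on an object; FORCE is the grip in N (left out, the last holds). Time passes only in rows, so rows that do not move let the fingers close. It gives the time, the measured TCP pose, the force and the opening at its end, in the units of the state.
- telemetry.state(): the state, without advancing time (a new reading comes with each control period).
- vision.camera(name): name is "scene" or "side" or "wrist"; returns the picture (400x640x3 uint8, red, green, blue); there is no depth.
- vision.camera_params(name): a dict with "mtx" (3x3 intrinsics, pixels), "position" and "rotation" of the camera in the world; the wrist camera has in their place "hand_eye" (4x4, takes a point from camera to tool coordinates, whose origin is the TCP and whose axes are the flange's). Camera axes: x right, y down, z forward; pixel columns grow to the right and rows downward; lengths in m; the calibration is good to about 2 mm. The wrist camera is an equidistant fisheye: a pixel r from the principal point sees the ray r / f radians off the axis. A picture is of the moment at which its call begins: read the wrist's pose just before it. camera_params takes no time and is no camera call.
- workorder.sign_off(): hands the job in, once; it reports no verdict.
The state is a dict: "t": time; "joints": joint angles; "dq": joint speeds; "tau": joint torques, N m; "tcp_pos": TCP position; "tool_rot": TCP orientation; "force": force on the tool from outside, world axes, zero at the start; "moment": the same for the moment, N m; "opening": finger opening in m.
Only numpy, scipy, OpenCV 4.12 (cv2) and the standard library are available. Lean on these libraries where they do the work, as an engineer would, in place of code of your own. Each camera call takes 0.05 s, during which the arm holds its last target. There are 200 camera calls.

## Task

Set the gap of the card press: turn the knob on its bridge clockwise until the gauge blade lying in the gap just drags, that is, until it takes a light pull of about 5 N to slide it. Check by gripping the gauge's upright post and drawing the blade out a centimetre or so, then gently push it fully home again against its stop, let go and leave it there. Never squeeze the blade hard or press it down hard, and do not knock over the two jars.

Things in the scene. Friction and masses are not known exactly. Their poses are not given: they have to be found in the camera images.
- press: Grey card press, fixed. Origin on the table under the knob's axis; x runs along the blade from the grip post (-x, robot side) to the gap. Base 310 (x -210 to 100) x 150 x 30 mm high. Bridge over x = 0: 40 (x) x 116 (y) mm, top at z = 95, spring pad 24 x 20 mm below it. Two guide rails, 31 mm apart, x -35 to 35, top at z = 60; their robot-side ends are the gauge's stop.
- bed: Flat steel bed of the press, on which the blade lies; origin on its top face (z = 50 mm above the table) right under the knob's axis, axes as the press.
- knob (a joint): Knob angle, rad, grows clockwise seen from above; 0 to 4.0, starts at 0 to 0.5; friction 0.06 N m, stays put. 1 rad lowers the pad 2.5 mm. The pad touches the blade somewhere between 0.9 and 2.3 rad (differs each time, no feel at the knob); past that each rad adds 17 N of pinch, so about 12 N of drag. Right is about 0.4 rad past touching, within 0.15. It may be turned back if too tight.
- knob_grip (a point): Centre of the round fluted black knob, diameter 36 mm, 36 mm high (z = 102 to 138 mm above the table), upright axis; this point is 122 mm above the table, 27 mm above the bridge's top.
- gauge_grip (a point): Grip point in the gauge's upright post (16 mm along the blade, 14 mm across it; its top 104 mm, this point 85 mm above the table). Polished and slippery: gripped or loosely straddled, it slides in the fingers up and down. Axes as the gauge's. Fully home it lies at x = -125 mm in the press's frame; it starts 3 to 15 mm further out (-x).
- pencil_jar: Bystander: glass jar, 76 mm across, with coloured pencils, 190 mm high in all; origin at the centre of its underside.
- pen_jar: Bystander: glass jar, 76 mm across, with pens and markers, 190 mm high in all; origin at the centre of its underside.
- gauge: The gauge, loose, 100 g: steel blade 230 x 24 x 4 mm flat on the bed, its far end under the pad (up to 30 mm of draw), a stop bar 56 mm wide across it, and an upright grip post. Origin under the blade at the stop bar's gap-side face, which meets the rail ends when home; x along the blade to the gap. Unpinched it slides at 0.4 N.
Things that resemble listed ones, but are neither listed nor needed, are in the scene too. What is shaped like the gauge but green is not meant.

How it is judged:
On the way, in this order (a step that is already met when the one before it is completed fails the run):
1. the knob is turned until the pad pinches the blade lightly on the bed (contact force between gauge and bed above 3.5 N and contact force between the fingers and gauge below 0.5 N), for 0.2 s.
2. the held blade is drawn or slid in the gap with a light drag (contact force between gauge and bed between 4 and 15 N and contact force between the fingers and gauge above 1 N and linear speed of gauge above 0.004 m/s), for 0.1 s.
At the end, for the whole second after the job is handed in: The gauge blade lies in the gap, at rest and let go, fully home to within 5 mm of its stop, and presses on the bed with 5 to 11.5 N, its own 1 N included (a pull of about 3.2 to 7.8 N slides it) (contact force between gauge and bed between 5 and 11.5 N and x of gauge_grip in the frame of press between -0.13 and -0.121 m and linear speed of gauge below 0.01 m/s); the robot touches nothing.
It fails at once if the blade is squeezed or pressed on the bed with more than 30 N (contact force between gauge and bed above 30 N).
It fails at once if a jar is knocked over (angle between any of pencil_jar, pen_jar's own z axis and vertical above 0.5 rad).
It also fails if it takes over 72 s, if anything falls off the work surface, if the arm or the gripper's body presses on something with over 40 N, if the wrist force passes 120 N, or if a joint passes its speed limit or range.

## Working session

There is one attempt and no reset: what is moved stays moved. The work goes in short steps, Python scripts to look and compute and a shell command to move; the robot and the scene stay as the last step left them, time stands still between calls to the robot, and variables do not carry over. Pictures are saved under pics/ and viewed, about 8 in all and at most 12, crops included, and the job is handed in when it is done.

```bash
ls; mkdir -p pics; python3 - <<'E'
from rig import telemetry, vision
import cv2
s=telemetry.state();print(s)
for n in("scene","side","wrist"):
    cv2.imwrite(f"pics/a_{n}.png",vision.camera(n)[:,:,::-1]);print(n,vision.camera_params(n))
E
```

```text
pics
{'t': 0.0, 'joints': array([-0.14950238,  0.42671291,  0.0738299 ,  1.60661674, -0.03410413,
        1.11080624, -0.06708937]), 'dq': array([ 0.00176218,  0.00034963, -0.00018776, -0.00020498,  0.00061487,
        0.00067459,  0.0004696 ]), 'tau': array([-4.09355038e-03, -9.35844111e+01,  3.66462663e+00, -4.54201269e+01,
       -4.89189907e-02,  2.02478352e-02, -6.48899413e-05]), 'tcp_pos': array([ 6.74551774e-01, -1.56264309e-05,  2.04783434e-01]), 'tool_rot': array([-4.24514845e-04,  7.07107223e-01,  7.07106048e-01, -4.81999734e-04]), 'force': array([ 0.35524859,  0.26119662, -0.55982599]), 'moment': array([-0.00436796, -0.02609103,  0.0002803 ]), 'opening': 0.0940637090899384}
scene {'mtx': array([[430.0828286 ,   0.        , 321.47418358],
       [  0.        , 430.0828286 , 204.33974644],
       [  0.        ,   0.        ,   1.        ]]), 'position': array([ 0.97657084, -0.7343928 ,  1.2408924 ]), 'rotation': array([-0.30823275,  0.90565437,  0.27513273, -0.09531379])}
side {'mtx': array([[378.35803516,   0.        , 316.04302176],
       [  0.        , 378.35803516, 202.16620691],
       [  0.        ,   0.        ,   1.        ]]), 'position': array([ 0.13250327, -0.78695934,  0.99554546]), 'rotation': array([-0.36264859,  0.90566737, -0.20566936,  0.07715395])}
wrist {'mtx': array([[309.70691629,   0.        , 322.95438265],
       [  0.        , 309.70691629, 200.5782007 ],
       [  0.        ,   0.        ,   1.        ]]), 'hand_eye': array([[ 8.17394155e-04, -9.71265218e-01, -2.37998335e-01,
         7.00917499e-02],
       [ 9.99999370e-01,  6.10661131e-04,  9.42358369e-04,
        -5.19648926e-04],
       [-7.69943574e-04, -2.37998956e-01,  9.71265105e-01,
        -1.78217354e-01],
       [ 0.00000000e+00,  0.00000000e+00,  0.00000000e+00,
         1.00000000e+00]])}
```

View pics/a_scene.png

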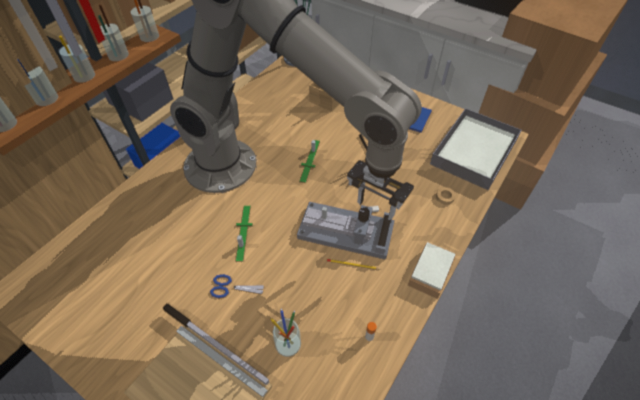

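View pics/a_side.png

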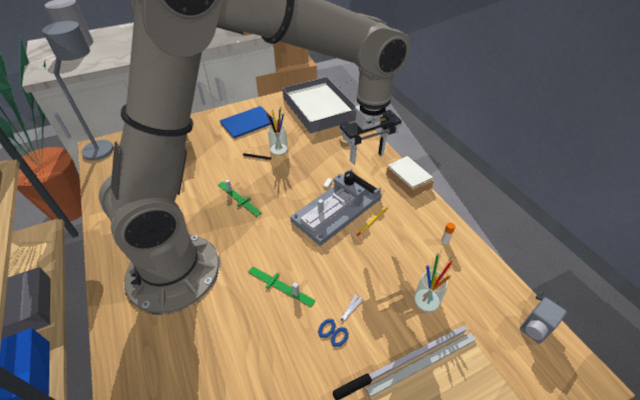

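The scene view shows the press at about (345,228) with its black knob at (364,214). In the side view the press is at (337,205), its knob at (349,180) and the grey gauge post at (321,208). The green decoy gauges are at side (240,198) and (285,288). The jars are at side (278,145) and (430,295). The grey gauge in the press is the one meant, and I'll check it in a close crop.

```bash
python3 - <<'E'
import cv2,numpy as np
a=cv2.imread("pics/a_side.png")[160:250,280:390];b=cv2.imread("pics/a_scene.png")[190:265,290:400]
w=cv2.imread("pics/a_wrist.png")
a=cv2.resize(a,(396,324),interpolation=cv2.INTER_CUBIC);b=cv2.resize(b,(396,270),interpolation=cv2.INTER_CUBIC)
out=np.zeros((324,800,3),np.uint8);out[:,:396]=a;out[:270,400:796]=b
cv2.imwrite("pics/b.png",out)
E
```

```text
(no output)
```

View pics/b.png

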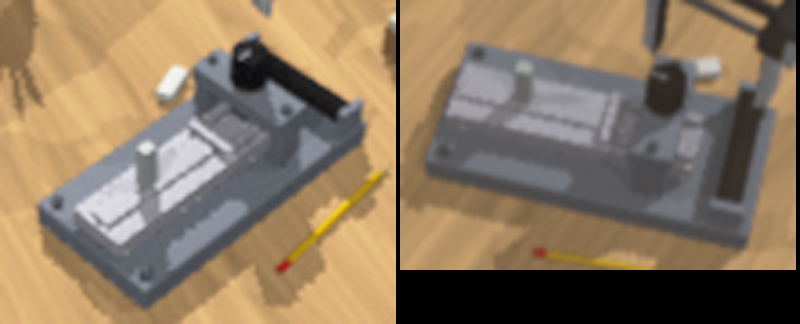

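View pics/a_wrist.png

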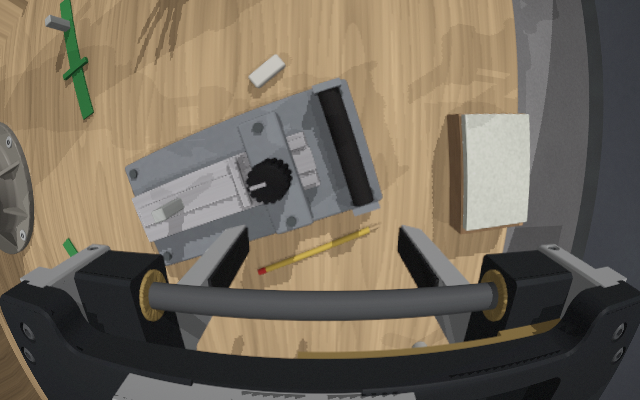

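The wrist view shows the knob at (269,181) with a white pointer line towards (250,188). The post is near (172,207), the bridge bolts are at (257,128) and (291,221), and the base-end bolts are at (133,174) and (167,256). The white eraser and the black bar are not involved.

```bash
cat > h.py <<'E'
import numpy as np, cv2
from scipy.spatial.transform import Rotation as R
from rig import telemetry, vision
q=lambda w:R.from_quat(np.roll(w,-1))
def wray(px,st):
    P=vision.camera_params("wrist");M=P["mtx"];H=P["hand_eye"]
    v=(np.array(px,float)-M[:2,2])/M[0,0];r=np.hypot(*v)
    d=np.array([*(v/max(r,1e-9)*np.sin(r)),np.cos(r)])
    T=q(st["tool_rot"]).as_matrix()
    return st["tcp_pos"]+T@H[:3,3], T@H[:3,:3]@d
def ray(n,px):
    P=vision.camera_params(n);M=P["mtx"]
    return P["position"],q(P["rotation"]).as_matrix()@np.array([*((np.array(px,float)-M[:2,2])/M[0,0]),1])
def plane(od,z):
    o,d=od;return o+d*(z-o[2])/d[2]
def wproj(p,st):
    P=vision.camera_params("wrist");M=P["mtx"];H=P["hand_eye"]
    T=q(st["tool_rot"]).as_matrix()
    c=H[:3,:3].T@(T.T@(np.array(p)-st["tcp_pos"])-H[:3,3]);r=np.arctan2(np.hypot(*c[:2]),c[2])
    return M[:2,2]+M[0,0]*r*c[:2]/np.hypot(*c[:2])
E
python3 - <<'E'
from h import *
st=telemetry.state()
k=plane(wray((269,181),st),.138);print("knob w",k)
b1=plane(wray((257,128),st),.095);b2=plane(wray((291,221),st),.095);print("bolts",b1,b2,(b1+b2)/2,np.linalg.norm(b1-b2))
e1=plane(wray((133,174),st),.03);e2=plane(wray((167,256),st),.03);print("base bolts",e1,e2,np.linalg.norm(e1-e2))
y=b1-b2;print("yaw from bolts",np.degrees(np.arctan2(-y[0],y[1])));y=e1-e2;print(np.degrees(np.arctan2(-y[0],y[1])))
m=(e1+e2)/2;d=k-m;print("axis",np.degrees(np.arctan2(d[1],d[0])),np.hypot(*d[:2]))
# side: knob top ~ (280+245/3.6,160+52/3.6); scene
print("knob side",plane(ray("side",(280+247/3.6,160+52/3.6)),.138),"scene",plane(ray("scene",(290+664/3.6-400/3.6,190+78/3.6)),.138))
print("post side",plane(ray("side",(280+146/3.6,160+147/3.6)),.104),"scene",plane(ray("scene",(290+124/3.6,190+68/3.6)),.104))
for p in((165,210),(180,203)):print("post w",plane(wray(p,st),.104))
print("jars",plane(ray("side",(278,150)),.0),plane(ray("side",(430,303)),0.))
print("pointer",plane(wray((250,188),st),.138)-k)
I=cv2.imread("pics/a_wrist.png");cv2.imwrite("pics/c.png",cv2.resize(I[90:270,110:400],(800,497),interpolation=cv2.INTER_CUBIC))
E
```

```text
knob w [0.63049293 0.02628672 0.138     ]
bolts [0.61253299 0.06929351 0.095     ] [ 0.64304531 -0.02118614  0.095     ] [0.62778915 0.02405368 0.095     ] 0.0954859594228663
base bolts [0.42359357 0.01939227 0.03      ] [ 0.46119601 -0.09468577  0.03      ] 0.12011554008777386
yaw from bolts 18.63557181645478
18.243270810958595
axis 18.7726000292747 0.1986665461417155
knob side [0.62752192 0.02060367 0.138     ] scene [0.62758407 0.01990114 0.138     ]
post side [ 0.50356954 -0.01929076  0.104     ] scene [ 0.50394242 -0.01841947  0.104     ]
post w [ 0.51212927 -0.00846927  0.104     ]
post w [ 0.53102022 -0.00099261  0.104     ]
jars [0.51498738 0.41269522 0.        ] [ 0.65317634 -0.43499411  0.        ]
pointer [-0.01620857 -0.00572405  0.        ]
```

View pics/c.png

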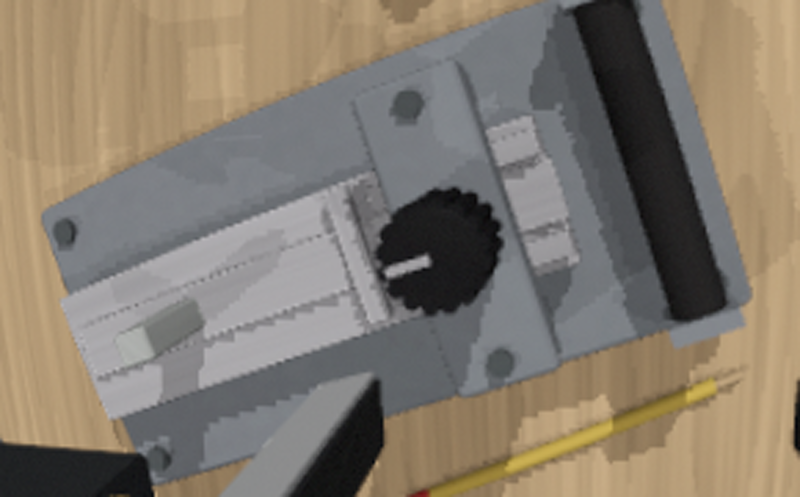

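The close crop confirms the choice. The grey gauge's post top is at crop (136,346), which is wrist (159,215), about 0.135 m from the knob along the press axis at about 18.5° yaw. The pointer is aligned with -x of the press, so the knob starts near 0. Next I'll move above the knob with the tool pre-turned counter-clockwise.

```bash
python3 -m crank '-0.46 0.23 0 0 0 1;-0.46 0.23 0 0 0 1;-0.46 0.23 0 0 0 1;-0.46 0.23 0 0 0 1;-0.46 0.23 0 0 0 1;-0.46 0.23 0 0 0 1;-0.46 0.23 0 0 0 1;-0.46 0.23 0 0 0 1;-0.46 0.23 0 0 0 1;-0.46 0.23 0 0 0 1;0 0 0 0 0 0;0 0 0 0 0 0;0 0 0 0 0 0' 6 20; python3 - <<'E'
from h import *
st=telemetry.state();print(st["joints"],q(st["tool_rot"]).as_euler("xyz",degrees=True))
I=vision.camera("wrist")[:,:,::-1]
print("predicted knob px",wproj([.629,.0235,.138],st), "tcp px",wproj(st["tcp_pos"],st))
cv2.imwrite("pics/d.png",I)
E
```

```text
t: 1.23
tcp_pos: [0.6292, 0.0227, 0.2054]
tool_rot: [-0.0, 0.261, 0.965, -0.0]
force: [0.5, -0.1, -0.2]
opening: 0.0601
[-0.02888496  0.35751543 -0.14042708  1.70389518  0.0555053   1.08412521
  0.85667255] [-1.79994846e+02 -1.31395495e-03  1.49770641e+02]
predicted knob px [322.36072886 211.14515622] tcp px [321.2031551 241.627883 ]
```

View pics/d.png

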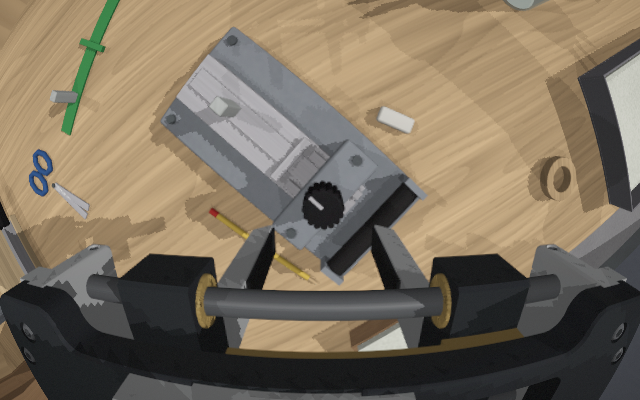

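The knob is at (323,204) with its pointer running from the centre to (310,198). The post top is at about (216,104). The knob lies well between the fingers, so I'll measure the offsets.

```bash
python3 - <<'E'
from h import *
st=telemetry.state()
I=cv2.imread("pics/d.png");g=(I.max(2)<50).astype(np.uint8);g[:,:285]=0;g[:170]=0;g[235:]=0;g[:,352:]=0
n,l,s,c=cv2.connectedComponentsWithStats(g)
i=1+np.argmax(s[1:,4]);print(s[i],c[i])
for p in(c[i],(323,204)):
    for z in(.138,.13):print(plane(wray(p,st),z))
print("tcp",st["tcp_pos"],"post",plane(wray((214,104),st),.104))
cr=I[165:245,275:375];cv2.imwrite("pics/e.png",np.hstack([cv2.resize(cr,(500,400),interpolation=cv2.INTER_CUBIC),cv2.resize(I[90:130,190:240],(300,240),interpolation=cv2.INTER_CUBIC)[0:400] if 0 else np.vstack([cv2.resize(I[80:130,190:240],(300,300),interpolation=cv2.INTER_CUBIC),np.zeros((100,300,3),np.uint8)])]))
E
```

```text
[ 302  182   42   47 1386] [323.23088023 205.24963925]
[0.62501298 0.02665812 0.138     ]
[0.62682638 0.02561331 0.13      ]
[0.62400333 0.02702568 0.138     ]
[0.62578385 0.02599284 0.13      ]
tcp [0.62916545 0.02273641 0.20537473] post [ 0.49813319 -0.01682597  0.104     ]
```

View pics/e.png

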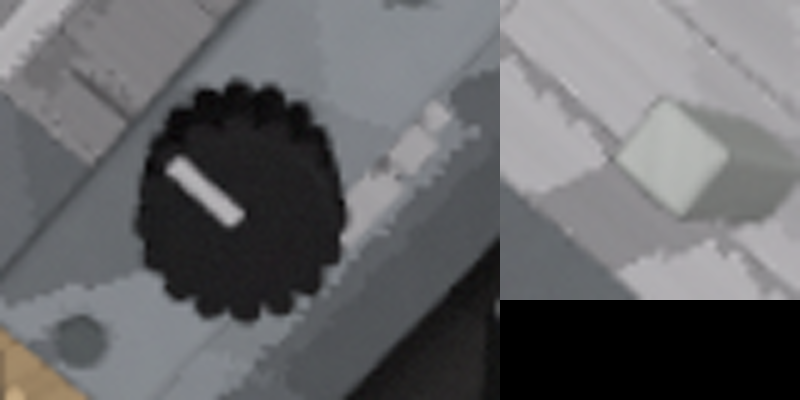

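```bash
python3 -m crank '-0.17 0.2 -1 0 0 0;0 0 -2 0 0 0;0 0 -2 0 0 0;0 0 -2 0 0 0;0 0 -2 0 0 0;0 0 -1.1 0 0 0;0 0 0 0 0 0;0 0 0 0 0 0' ; python3 -m crank '0 0 0 0 0 0;0 0 0 0 0 0;0 0 0 0 0 0;0 0 0 0 0 0;0 0 0 0 0 0;0 0 0 0 0 0;0 0 0 0 0 0;0 0 0 0 0 0' 3 20
```

```text
t: 1.95
tcp_pos: [0.6271, 0.0251, 0.1042]
tool_rot: [-0.0, 0.259, 0.966, -0.0]
force: [0.0, 0.3, 0.3]
opening: 0.0602
t: 2.62
tcp_pos: [0.6271, 0.0238, 0.1052]
tool_rot: [0.0, 0.259, 0.966, -0.001]
force: [-5.5, -4.9, 8.0]
opening: 0.0358
```

```bash
python3 -m crank '0 -0.1 0.1 0 0 -1;0 0 0 0 0 -1;0 0 0 0 0 -1;0 0 0 0 0 -1;0 0 0 0 0 -1;0 0 0 0 0 -1;0 0 0 0 0 -1;0 0 0 0 0 -1;0 0 0 0 0 -1;0 0 0 0 0 -1;0 0 0 0 0 -1;0 0 0 0 0 -1;0 0 0 0 0 -1;0 0 0 0 0 -1;0 0 0 0 0 -1;0 0 0 0 0 -1;0 0 0 0 0 0;0 0 0 0 0 0;0 0 0 0 0 0' ; python3 -m crank '0 0 0 0 0 0;0 0 0 0 0 0;0 0 0 0 0 0;0 0 0 0 0 0' 6;python3 - <<'E'
from h import *
st=telemetry.state();print(q(st["tool_rot"]).as_euler("xyz",degrees=True))
I=vision.camera("wrist")[:,:,::-1];cv2.imwrite("pics/f.png",I)
print(wproj([st["tcp_pos"][0],st["tcp_pos"][1],.138],st))
E
```

```text
t: 4.2
tcp_pos: [0.629, 0.0242, 0.1055]
tool_rot: [0.001, 0.891, 0.454, 0.002]
force: [14.0, 0.8, -16.7]
opening: 0.0358
t: 4.53
tcp_pos: [0.6272, 0.024, 0.1057]
tool_rot: [-0.0, 0.891, 0.454, 0.0]
force: [0.2, -0.6, 1.2]
opening: 0.058
[-1.79997535e+02 -1.28786871e-02  5.39977471e+01]
[325.08311046 263.98021116]
```

Rotating back for the post: up, across, then one close look, including the knob pointer.

```bash
python3 -m crank '0 0 2 0 0 0;0 0 2.5 0 0 0;0 0 2.5 0 0 0;0 0 2.5 0 0 1;-1.5 -0.5 0 0 0 1;-2 -0.7 0 0 0 1;-2 -0.7 0 0 0 1;-2 -0.7 0 0 0 1;-2 -0.7 0 0 0 1;-2 -0.7 0 0 0 1;-0.92 -0.2 0 0 0 1;0 0 0 0 0 1.03;0 0 0 0 0 0;0 0 0 0 0 0;0 0 0 0 0 0' 5;python3 - <<'E'
from h import *
st=telemetry.state();print(st["joints"],q(st["tool_rot"]).as_euler("xyz",degrees=True))
I=vision.camera("wrist")[:,:,::-1];cv2.imwrite("pics/g0.png",I)
print("post pred",wproj([.503,-.018,.104],st),"knob pred",wproj([.629,.0237,.138],st))
cv2.imwrite("pics/g.png",cv2.resize(I[100:300,180:500],(800,500),interpolation=cv2.INTER_CUBIC))
E
```

```text
t: 5.83
tcp_pos: [0.5033, -0.018, 0.2005]
tool_rot: [0.0, 0.588, 0.809, 0.0]
force: [-0.3, -0.2, -0.0]
opening: 0.0503
[-0.21181728  0.14905236  0.13256446  1.99507896 -0.023337    0.9987819
  0.24544149] [1.79994973e+02 1.66933133e-03 1.07963059e+02]
post pred [322.36672463 203.4655045 ] knob pred [473.31966929 211.99783454]
```

View pics/g.png

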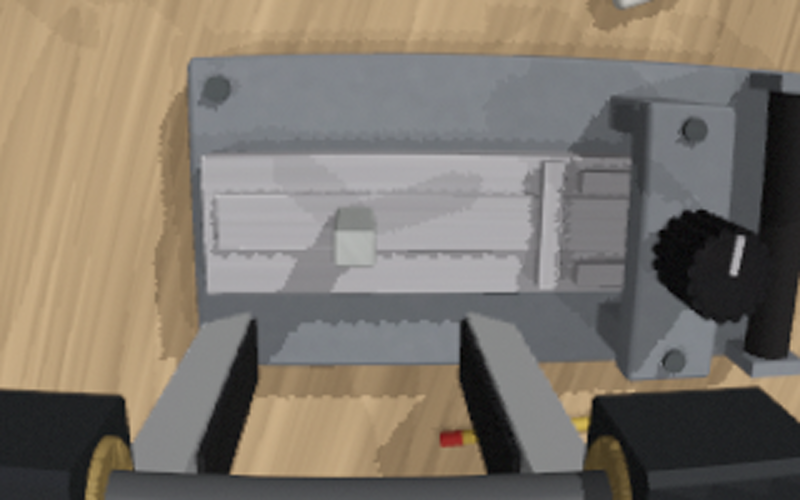

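The post top is at crop (355,248), about 1 mm from the tool axis once the bias seen at the knob is taken off. The knob pointer now faces the press's +y, so the knob has turned 96° clockwise without slipping. Next I'll descend, grip the post and measure the drag.

```bash
python3 -m crank '-0.03 0.1 -2 0 0 0;0 0 -3 0 0 0;0 0 -3 0 0 0;0 0 -3 0 0 0;0 0 -2 0 0 0;0 0 -0.2 0 0 0;0 0 0 0 0 0;0 0 0 0 0 0;0 0 0 0 0 0' 5 ; python3 -m crank '0 0 0 0 0 0;0 0 0 0 0 0;0 0 0 0 0 0;0 0 0 0 0 0;0 0 0 0 0 0;0 0 0 0 0 0;0 0 0 0 0 0;0 0 0 0 0 0' 1 15;  python3 -m crank '-0.095 -0.032 0 0 0 0;-0.095 -0.032 0 0 0 0;-0.095 -0.032 0 0 0 0;-0.095 -0.032 0 0 0 0'; python3 -m crank '-0.095 -0.032 0 0 0 0;-0.095 -0.032 0 0 0 0'; python3 -m crank '-0.095 -0.032 0 0 0 0;-0.095 -0.032 0 0 0 0'
```

```text
t: 6.63
tcp_pos: [0.5038, -0.0169, 0.0699]
tool_rot: [0.001, 0.587, 0.81, 0.001]
force: [0.2, 0.4, 1.2]
opening: 0.0501
t: 7.3
tcp_pos: [0.5028, -0.0171, 0.0686]
tool_rot: [-0.0, 0.587, 0.81, 0.0]
force: [-1.1, -0.4, 4.7]
opening: 0.0157
t: 7.63
tcp_pos: [0.4992, -0.0183, 0.0686]
tool_rot: [0.0, 0.586, 0.81, 0.0]
force: [2.0, 1.2, 2.7]
opening: 0.0157
t: 7.8
tcp_pos: [0.4972, -0.0189, 0.0686]
tool_rot: [0.0, 0.587, 0.81, 0.0]
force: [3.1, -0.3, 3.4]
opening: 0.0163
t: 7.97
tcp_pos: [0.4953, -0.0196, 0.0686]
tool_rot: [0.0, 0.587, 0.81, 0.0]
force: [3.4, 1.0, 4.0]
opening: 0.016
```

```bash
python3 -m crank '0 0 0.05 0 0 0;0 0 0.05 0 0 0;0 0 0 0 0 0;0 0 0 0 0 0' 1 6;  python3 -m crank '0.095 0.032 0 0 0 0;0.095 0.032 0 0 0 0;0.095 0.032 0 0 0 0;0.095 0.032 0 0 0 0'; python3 -m crank '0.095 0.032 0 0 0 0;0.095 0.032 0 0 0 0'; python3 -m crank '0.095 0.032 0 0 0 0;0.095 0.032 0 0 0 0';python3 -m crank '0.095 0.032 0 0 0 0;0.095 0.032 0 0 0 0'
```

```text
t: 8.3
tcp_pos: [0.4947, -0.0197, 0.0692]
tool_rot: [-0.0, 0.587, 0.81, -0.0]
force: [0.3, -0.7, -1.5]
opening: 0.0158
t: 8.63
tcp_pos: [0.499, -0.0183, 0.0694]
tool_rot: [-0.0, 0.587, 0.81, -0.0]
force: [-0.6, -0.2, -2.2]
opening: 0.0158
t: 8.8
tcp_pos: [0.5009, -0.0176, 0.0694]
tool_rot: [-0.0, 0.587, 0.81, -0.0]
force: [-0.3, -0.5, -2.4]
opening: 0.0162
t: 8.97
tcp_pos: [0.5028, -0.017, 0.0694]
tool_rot: [-0.0, 0.587, 0.81, -0.0]
force: [-0.2, -0.2, -2.1]
opening: 0.0162
t: 9.13
tcp_pos: [0.5047, -0.0163, 0.0694]
tool_rot: [-0.0, 0.587, 0.81, -0.0]
force: [-0.8, -1.3, -1.6]
opening: 0.0164
```

With a slight lift the drag is only about 0.5 N, so the pad is barely touching at about 1.67 rad or not touching yet. I'll let go and turn roughly another 0.6 rad.

```bash
python3 -m crank '0 0 0 0 0 0;0 0 0 0 0 0;0 0 0 0 0 0;0 0 2 0 0 0;0 0 3 0 0 0;0 0 3 0 0 0;0 0 3 0 0 0;2.03 0.6 1.5 0 0 0;2.6 0.8 0 0 0 0;2.6 0.8 0 0 0 0;2.6 0.8 0 0 0 0;2.6 1 0 0 0 0;0 0 0 0 0 0;0 0 -3 0 0 0;0 0 -3 0 0 0;0 0 -2 0 0 0;0 0 -0.9 0 0 0;0 0 0 0 0 0;0 0 0 0 0 0;0 0 0 0 0 0' 5
```

```text
t: 10.8
tcp_pos: [0.6298, 0.0236, 0.107]
tool_rot: [0.001, 0.587, 0.81, 0.001]
force: [0.1, -0.1, -0.9]
opening: 0.05
```

```bash
python3 -m crank '0 0 -0.1 0 0 0;0 0 0 0 0 0;0 0 0 0 0 0;0 0 0 0 0 0;0 0 0 0 0 0;0 0 0 0 0 0;0 0 0 0 0 0;0 0 0 0 0 0' 3 20; python3 -m crank '0 0 0 0 0 -0.95;0 0 0 0 0 -0.95;0 0 0 0 0 -0.95;0 0 0 0 0 -0.95;0 0 0 0 0 -0.95;0 0 0 0 0 -0.95;0 0 0 0 0 0;0 0 0 0 0 0;0 0 0 0 0 0';python3 -m crank '0 0 0 0 0 0;0 0 0 0 0 0;0 0 0 0 0 0;0 0 0 0 0 0' 5;python3 -m crank '0 0 2 0 0 0;0 0 3 0 0 0;0 0 3 0 0 0;0 0 1.5 0 0 1;-2.5 -0.8 0 0 0 1;-2.5 -0.8 0 0 0 1;-2.5 -0.8 0 0 0 1;-2.5 -0.8 0 0 0 1;-2.5 -0.8 0 0 0 0.7;0 0 0 0 0 0;0 0 0 0 0 0;0 0 0 0 0 0'; python3 - <<'E'
from h import *
st=telemetry.state();print(st["tcp_pos"],q(st["tool_rot"]).as_euler("xyz",degrees=True))
I=vision.camera("wrist")[:,:,::-1];cv2.imwrite("pics/i0.png",I)
cv2.imwrite("pics/i.png",cv2.resize(I[120:260,200:480],(800,400),interpolation=cv2.INTER_CUBIC))
E
```

```text
t: 11.47
tcp_pos: [0.6283, 0.0233, 0.1052]
tool_rot: [-0.0, 0.587, 0.81, -0.0]
force: [-7.7, -2.1, 8.4]
opening: 0.0358
t: 12.22
tcp_pos: [0.6284, 0.0232, 0.1053]
tool_rot: [-0.0, 0.799, 0.602, -0.0]
force: [-6.9, -1.1, 8.0]
opening: 0.036
t: 12.55
tcp_pos: [0.6291, 0.0237, 0.1046]
tool_rot: [0.0, 0.799, 0.602, 0.0]
force: [-0.5, 0.1, -0.2]
opening: 0.0501
t: 13.55
tcp_pos: [0.5046, -0.0162, 0.1999]
tool_rot: [0.0, 0.587, 0.81, 0.0]
force: [0.4, -0.5, 0.5]
opening: 0.0501
[ 0.50458668 -0.01615314  0.19986016] [1.79940294e+02 3.03734807e-03 1.08130121e+02]
```

View pics/i.png

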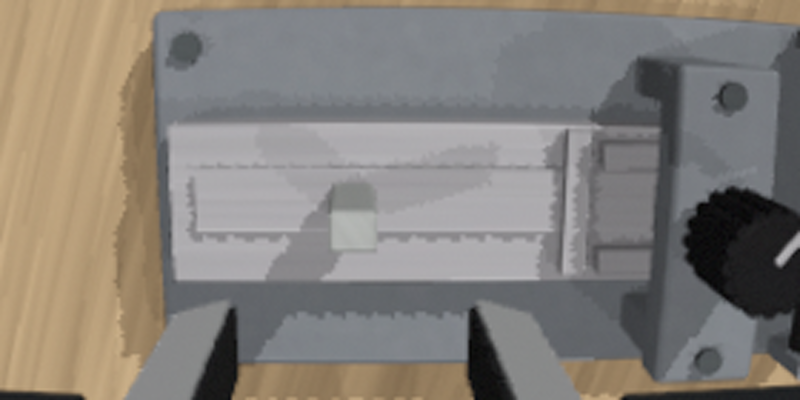

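The post is centred at crop (354,230) and the pointer has turned on by about 34°. I'll straddle the post loosely, which puts no vertical load on it, and draw.

```bash
python3 -m crank '0 0 -2 0 0 0;0 0 -3 0 0 0;0 0 -3 0 0 0;0 0 -3 0 0 0;0 0 -1.9 0 0 0;0 0 0 0 0 0;0 0 0 0 0 0;0 0 0 0 0 0' 5 ; python3 -m crank '0 0 0 0 0 0;0 0 0 0 0 0;0 0 0 0 0 0;0 0 0 0 0 0;0 0 0 0 0 0;0 0 0 0 0 0' 1.9 6;  python3 -m crank '-0.095 -0.032 0 0 0 0;-0.095 -0.032 0 0 0 0;-0.095 -0.032 0 0 0 0;-0.095 -0.032 0 0 0 0;-0.095 -0.032 0 0 0 0'; for i in 1 ; do python3 -m crank '-0.095 -0.032 0 0 0 0;-0.095 -0.032 0 0 0 0'; python3 -m crank '-0.095 -0.032 0 0 0 0;-0.095 -0.032 0 0 0 0'; python3 -m crank '-0.095 -0.032 0 0 0 0;-0.095 -0.032 0 0 0 0'; done
```

```text
t: 14.27
tcp_pos: [0.505, -0.0162, 0.0714]
tool_rot: [0.0, 0.587, 0.81, 0.0]
force: [-0.6, -0.1, 0.5]
opening: 0.0503
t: 14.77
tcp_pos: [0.5041, -0.0164, 0.0707]
tool_rot: [0.0, 0.587, 0.81, 0.0]
force: [-0.6, 0.5, -0.4]
opening: 0.0194
t: 15.18
tcp_pos: [0.5004, -0.0176, 0.0708]
tool_rot: [0.001, 0.586, 0.81, 0.001]
force: [6.2, 2.3, -1.9]
opening: 0.0191
t: 15.35
tcp_pos: [0.4985, -0.0183, 0.0708]
tool_rot: [0.001, 0.586, 0.81, 0.001]
force: [6.3, 1.3, -2.3]
opening: 0.019
t: 15.52
tcp_pos: [0.4966, -0.0189, 0.0708]
tool_rot: [0.001, 0.586, 0.81, 0.001]
force: [5.6, 2.5, -3.1]
opening: 0.0191
t: 15.68
tcp_pos: [0.4947, -0.0195, 0.0708]
tool_rot: [0.001, 0.586, 0.81, 0.001]
force: [6.0, 2.0, -2.7]
opening: 0.0189
```

```bash
python3 -m crank '0.095 0.032 0 0 0 0;0.095 0.032 0 0 0 0;0.095 0.032 0 0 0 0;0.095 0.032 0 0 0 0;0.095 0.032 0 0 0 0;0.095 0.032 0 0 0 0'; python3 -m crank '0.095 0.032 0 0 0 0;0.095 0.032 0 0 0 0'; python3 -m crank '0.095 0.032 0 0 0 0;0.095 0.032 0 0 0 0';python3 -m crank '0.095 0.032 0 0 0 0'
```

```text
t: 16.18
tcp_pos: [0.4976, -0.0185, 0.07]
tool_rot: [-0.001, 0.587, 0.81, -0.001]
force: [-9.6, -3.1, 4.4]
opening: 0.0189
t: 16.35
tcp_pos: [0.499, -0.0179, 0.0698]
tool_rot: [-0.002, 0.587, 0.81, -0.001]
force: [-10.7, -4.2, 4.7]
opening: 0.0192
t: 16.52
tcp_pos: [0.5008, -0.0174, 0.0698]
tool_rot: [-0.002, 0.587, 0.81, -0.002]
force: [-10.2, -3.6, 4.0]
opening: 0.0194
t: 16.6
tcp_pos: [0.5017, -0.0171, 0.0698]
tool_rot: [-0.002, 0.587, 0.81, -0.002]
force: [-10.7, -3.5, 3.6]
opening: 0.0191
```

The draw read about 6.4 N while lifting 2.5 N, and the push about 11 N while pressing 4 N. Together these put the pinch at about 11.5 N, or 0.68 rad past touching. The first test (about 0.1 rad) plus the 0.6 rad turn gives the same figure. I'll turn back about 0.27 rad.

```bash
python3 -m crank '0 0 0 0 0 0;0 0 0 0 0 0;0 0 0 0 0 0;0 0 2 0 0 0;0 0 3 0 0 0;0 0 3 0 0 0;0 0 3 0 0 0;2.03 0.6 1.5 0 0 0;2.6 0.8 0 0 0 0;2.6 0.8 0 0 0 0;2.6 0.8 0 0 0 0;2.6 1 0 0 0 0;0 0 0 0 0 0;0 0 -3 0 0 0;0 0 -3 0 0 0;0 0 -2 0 0 0;0 0 -1.0 0 0 0;0 0 0 0 0 0;0 0 0 0 0 0;0 0 0 0 0 0' 5; python3 -m crank '0 0 0 0 0 0;0 0 0 0 0 0;0 0 0 0 0 0;0 0 0 0 0 0;0 0 0 0 0 0;0 0 0 0 0 0;0 0 0 0 0 0;0 0 0 0 0 0' 3 20; python3 -m crank '0 0 0 0 0 0.86;0 0 0 0 0 0.86;0 0 0 0 0 0.86;0 0 0 0 0 0;0 0 0 0 0 0;0 0 0 0 0 0';python3 -m crank '0 0 0 0 0 0;0 0 0 0 0 0;0 0 0 0 0 0;0 0 0 0 0 0' 5;python3 -m crank '0 0 2 0 0 0;0 0 3 0 0 0;0 0 3 0 0 0;0 0 1.5 0 0 -1;-2.5 -0.8 0 0 0 -1;-2.5 -0.8 0 0 0 -0.58;-2.5 -0.8 0 0 0 0;-2.5 -0.8 0 0 0 0;-2.5 -0.8 0 0 0 0;0 0 0 0 0 0;0 0 0 0 0 0;0 0 0 0 0 0'; python3 - <<'E'
from h import *
st=telemetry.state();print(q(st["tool_rot"]).as_euler("xyz",degrees=True))
I=vision.camera("wrist")[:,:,::-1];cv2.imwrite("pics/j0.png",I)
# pointer angle before/after (light pixels on black knob), post top x
for f in("g0","i0","j0"):
    J=cv2.imread(f"pics/{f}.png");c=J[185:235,455:500]
    m=(c.min(2)>140).astype(np.uint8);n,l,s,ce=cv2.connectedComponentsWithStats(m);print(f,[(list(s[i]),ce[i].round(1)+[455,185]) for i in range(1,n) if s[i,4]>5])
cv2.imwrite("pics/j.png",cv2.resize(I[120:260,230:510],(800,400),interpolation=cv2.INTER_CUBIC))
E
```

```text
t: 18.27
tcp_pos: [0.6292, 0.0237, 0.107]
tool_rot: [0.001, 0.587, 0.81, 0.001]
force: [0.5, -0.1, 0.2]
opening: 0.0502
t: 18.93
tcp_pos: [0.6282, 0.0235, 0.1065]
tool_rot: [0.0, 0.587, 0.81, 0.0]
force: [-5.3, -1.9, 8.6]
opening: 0.0357
t: 19.43
tcp_pos: [0.6281, 0.0234, 0.1065]
tool_rot: [-0.0, 0.472, 0.882, 0.0]
force: [-5.7, -0.8, 8.6]
opening: 0.0357
t: 19.77
tcp_pos: [0.6284, 0.0237, 0.1056]
tool_rot: [0.0, 0.472, 0.882, 0.0]
force: [-0.8, 0.2, -0.6]
opening: 0.0501
t: 20.77
tcp_pos: [0.5039, -0.0161, 0.2008]
tool_rot: [0.0, 0.586, 0.81, 0.0]
force: [-0.2, 0.6, -0.5]
opening: 0.0499
[1.79943767e+02 2.67853931e-03 1.08187061e+02]
g0 [([np.int32(17), np.int32(10), np.int32(6), np.int32(15), np.int32(40)], array([474.6, 202. ]))]
i0 [([np.int32(17), np.int32(15), np.int32(11), np.int32(12), np.int32(36)], array([477. , 205.7]))]
j0 [([np.int32(16), np.int32(13), np.int32(9), np.int32(14), np.int32(38)], array([475.3, 204.8]))]
```

View pics/j.png

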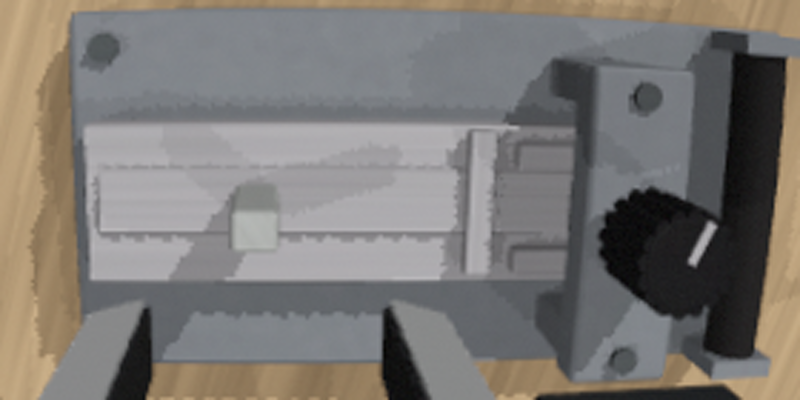

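The pointer turned back as intended, and the post is at crop (254,230), about 3 mm to the -x side of the tool. I'll straddle it again and repeat the draw and push check.

```bash
python3 -m crank '-0.28 -0.09 -2 0 0 0;0 0 -3 0 0 0;0 0 -3 0 0 0;0 0 -3 0 0 0;0 0 -1.9 0 0 0;0 0 0 0 0 0;0 0 0 0 0 0;0 0 0 0 0 0' 5 ; python3 -m crank '0 0 0 0 0 0;0 0 0 0 0 0;0 0 0 0 0 0;0 0 0 0 0 0;0 0 0 0 0 0;0 0 0 0 0 0' 1.9 6;  python3 -m crank '-0.095 -0.032 0 0 0 0;-0.095 -0.032 0 0 0 0;-0.095 -0.032 0 0 0 0;-0.095 -0.032 0 0 0 0;-0.095 -0.032 0 0 0 0'; python3 -m crank '-0.095 -0.032 0 0 0 0;-0.095 -0.032 0 0 0 0'; python3 -m crank '-0.095 -0.032 0 0 0 0;-0.095 -0.032 0 0 0 0'; python3 -m crank '-0.095 -0.032 0 0 0 0'; python3 -m crank '0.095 0.032 0 0 0 0;0.095 0.032 0 0 0 0;0.095 0.032 0 0 0 0;0.095 0.032 0 0 0 0;0.095 0.032 0 0 0 0;0.095 0.032 0 0 0 0'; python3 -m crank '0.095 0.032 0 0 0 0;0.095 0.032 0 0 0 0'; python3 -m crank '0.095 0.032 0 0 0 0;0.095 0.032 0 0 0 0'
```

```text
t: 21.48
tcp_pos: [0.5015, -0.0172, 0.0724]
tool_rot: [0.0, 0.587, 0.81, 0.0]
force: [0.3, -0.0, 0.8]
opening: 0.0498
t: 21.98
tcp_pos: [0.5005, -0.0172, 0.0717]
tool_rot: [0.0, 0.587, 0.81, 0.0]
force: [-0.7, -0.8, -0.4]
opening: 0.0194
t: 22.4
tcp_pos: [0.4959, -0.0188, 0.0716]
tool_rot: [0.0, 0.586, 0.81, 0.0]
force: [2.7, 1.2, -0.5]
opening: 0.0191
t: 22.57
tcp_pos: [0.4939, -0.0195, 0.0715]
tool_rot: [0.0, 0.587, 0.81, 0.0]
force: [2.6, 0.3, -0.0]
opening: 0.0192
t: 22.73
tcp_pos: [0.492, -0.0202, 0.0715]
tool_rot: [0.0, 0.587, 0.81, 0.0]
force: [2.8, 0.7, 0.0]
opening: 0.0193
t: 22.82
tcp_pos: [0.491, -0.0205, 0.0715]
tool_rot: [0.0, 0.587, 0.81, 0.0]
force: [2.6, 1.0, 0.6]
opening: 0.0189
t: 23.32
tcp_pos: [0.4962, -0.0187, 0.0713]
tool_rot: [-0.0, 0.587, 0.81, -0.0]
force: [-3.1, -1.2, -0.5]
opening: 0.0189
t: 23.48
tcp_pos: [0.4984, -0.0179, 0.0713]
tool_rot: [-0.0, 0.587, 0.81, -0.0]
force: [-2.5, -0.5, -1.2]
opening: 0.0192
t: 23.65
tcp_pos: [0.5005, -0.0173, 0.0714]
tool_rot: [-0.0, 0.587, 0.81, -0.0]
force: [-2.3, -1.1, -1.3]
opening: 0.0185
```

The vertical load is near zero this time, and drag is about 2.8 N both ways, so the overlap is about 0.2 rad. That matches the earlier 6.4 N draw; the 11 N push was inflated by downward pressing. I'll tighten by about 0.19 rad.

```bash
python3 -m crank '0 0 0 0 0 0;0 0 0 0 0 0;0 0 0 0 0 0;0 0 2 0 0 0;0 0 3 0 0 0;0 0 3 0 0 0;0 0 3 0 0 0;2.4 0.7 1.5 0 0 0;2.6 0.8 0 0 0 0;2.6 0.8 0 0 0 0;2.6 0.8 0 0 0 0;2.6 0.97 0 0 0 0;0 0 0 0 0 0;0 0 -3 0 0 0;0 0 -3 0 0 0;0 0 -2 0 0 0;0 0 -1.1 0 0 0;0 0 0 0 0 0;0 0 0 0 0 0;0 0 0 0 0 0' 5; python3 -m crank '0 0 0 0 0 0;0 0 0 0 0 0;0 0 0 0 0 0;0 0 0 0 0 0;0 0 0 0 0 0;0 0 0 0 0 0;0 0 0 0 0 0;0 0 0 0 0 0' 3 20; python3 -m crank '0 0 0 0 0 -0.6;0 0 0 0 0 -0.6;0 0 0 0 0 -0.62;0 0 0 0 0 0;0 0 0 0 0 0;0 0 0 0 0 0';python3 -m crank '0 0 0 0 0 0;0 0 0 0 0 0;0 0 0 0 0 0;0 0 0 0 0 0' 5;python3 -m crank '0 0 2 0 0 0;0 0 3 0 0 0;0 0 3 0 0 0;0 0 1.5 0 0 1;-2.5 -0.8 0 0 0 0.82;-2.5 -0.8 0 0 0 0;-2.5 -0.8 0 0 0 0;-2.5 -0.8 0 0 0 0;-2.5 -0.8 0 0 0 0;0 0 0 0 0 0;0 0 0 0 0 0;0 0 0 0 0 0'; python3 - <<'E'
from h import *
st=telemetry.state()
I=vision.camera("wrist")[:,:,::-1];cv2.imwrite("pics/k0.png",I)
def top(f):
    J=cv2.imread(f"pics/{f}.png");c=J[180:222,270:360].astype(int)
    m=((c[:,:,1]-c[:,:,2]>4)&(c[:,:,1]>165)).astype(np.uint8)
    n,l,s,ce=cv2.connectedComponentsWithStats(m);i=1+np.argmax(s[1:,4]);return s[i],ce[i]+[270,180]
for f in("g0","j0","k0"):print(f,top(f))
E
```

```text
t: 25.32
tcp_pos: [0.6293, 0.0234, 0.107]
tool_rot: [0.001, 0.587, 0.81, 0.001]
force: [-0.3, -0.3, -0.2]
opening: 0.0501
t: 25.98
tcp_pos: [0.6283, 0.0232, 0.1065]
tool_rot: [0.0, 0.587, 0.81, 0.0]
force: [-5.4, -0.8, 10.0]
opening: 0.0359
t: 26.48
tcp_pos: [0.6283, 0.0232, 0.1065]
tool_rot: [0.0, 0.661, 0.75, 0.0]
force: [-5.0, -1.1, 9.6]
opening: 0.0359
t: 26.82
tcp_pos: [0.6286, 0.0235, 0.1056]
tool_rot: [0.0, 0.661, 0.75, 0.0]
force: [-0.1, 0.2, -0.4]
opening: 0.05
t: 27.82
tcp_pos: [0.5041, -0.0163, 0.2008]
tool_rot: [0.0, 0.586, 0.81, 0.0]
force: [1.1, -0.8, -0.6]
opening: 0.05Traceback (most recent call last):
  File "<stdin>", line 8, in <module>
  File "<stdin>", line 7, in top
    return _wrapfunc(a, 'argmax', axis=axis, out=out, **kwds)
    return bound(*args, **kwds)
ValueError: attempt to get argmax of an empty sequence
```

```bash
python3 -m crank '-0.43 -0.14 -2 0 0 0;0 0 -3 0 0 0;0 0 -3 0 0 0;0 0 -3 0 0 0;0 0 -1.9 0 0 0;0 0 0 0 0 0;0 0 0 0 0 0;0 0 0 0 0 0' 5 ; python3 -m crank '0 0 0 0 0 0;0 0 0 0 0 0;0 0 0 0 0 0;0 0 0 0 0 0;0 0 0 0 0 0;0 0 0 0 0 0' 1.9 6;  python3 -m crank '-0.095 -0.032 0 0 0 0;-0.095 -0.032 0 0 0 0;-0.095 -0.032 0 0 0 0;-0.095 -0.032 0 0 0 0;-0.095 -0.032 0 0 0 0'; python3 -m crank '-0.095 -0.032 0 0 0 0;-0.095 -0.032 0 0 0 0'; python3 -m crank '-0.095 -0.032 0 0 0 0;-0.095 -0.032 0 0 0 0'; python3 -m crank '-0.095 -0.032 0 0 0 0'; python3 -m crank '0.095 0.032 0 0 0 0;0.095 0.032 0 0 0 0;0.095 0.032 0 0 0 0;0.095 0.032 0 0 0 0;0.095 0.032 0 0 0 0;0.095 0.032 0 0 0 0'; python3 -m crank '0.095 0.032 0 0 0 0;0.095 0.032 0 0 0 0'; python3 -m crank '0.095 0.032 0 0 0 0;0.095 0.032 0 0 0 0'
```

```text
t: 28.53
tcp_pos: [0.5002, -0.0179, 0.0724]
tool_rot: [0.0, 0.586, 0.81, 0.0]
force: [0.9, 0.2, 0.5]
opening: 0.05
t: 29.03
tcp_pos: [0.4992, -0.0179, 0.0717]
tool_rot: [0.0, 0.587, 0.81, 0.0]
force: [-0.5, 0.1, 0.8]
opening: 0.0195
t: 29.45
tcp_pos: [0.4952, -0.0194, 0.0717]
tool_rot: [0.001, 0.586, 0.81, 0.001]
force: [5.6, 1.3, -1.5]
opening: 0.0192
t: 29.62
tcp_pos: [0.4933, -0.02, 0.0717]
tool_rot: [0.001, 0.586, 0.81, 0.001]
force: [4.8, 1.7, -2.1]
opening: 0.0191
t: 29.78
tcp_pos: [0.4914, -0.0207, 0.0717]
tool_rot: [0.001, 0.586, 0.81, 0.001]
force: [4.5, 1.5, -1.5]
opening: 0.0188
t: 29.87
tcp_pos: [0.4905, -0.021, 0.0717]
tool_rot: [0.001, 0.586, 0.81, 0.001]
force: [5.5, 2.7, -2.0]
opening: 0.019
t: 30.37
tcp_pos: [0.4938, -0.0197, 0.071]
tool_rot: [-0.001, 0.587, 0.81, -0.001]
force: [-7.9, -1.7, 3.4]
opening: 0.019
t: 30.53
tcp_pos: [0.4956, -0.0191, 0.0709]
tool_rot: [-0.001, 0.587, 0.81, -0.001]
force: [-7.2, -2.4, 2.8]
opening: 0.0191
t: 30.7
tcp_pos: [0.4975, -0.0185, 0.0709]
tool_rot: [-0.001, 0.587, 0.81, -0.001]
force: [-7.6, -2.9, 4.4]
opening: 0.0194
```

Draw drag is about 5.4 N and push about 8 N with some downward bias, so the pinch is 6.5 to 8.7 N, giving 7.5 to 9.7 N on the bed. That is in the window. Now I'll push the gauge home gently.

```bash
python3 -m crank '0.095 0.032 0 0 0 0;0.095 0.032 0 0 0 0;0.095 0.032 0 0 0 0;0.095 0.032 0 0 0 0;0.095 0.032 0 0 0 0;0.095 0.032 0 0 0 0;0.095 0.032 0 0 0 0;0.095 0.032 0 0 0 0;0.095 0.032 0 0 0 0;0.095 0.032 0 0 0 0'; python3 -m crank '0.047 0.016 0 0 0 0;0.047 0.016 0 0 0 0;0.047 0.016 0 0 0 0;0.047 0.016 0 0 0 0'; python3 -m crank '0.047 0.016 0 0 0 0;0.047 0.016 0 0 0 0'
```

```text
t: 31.53
tcp_pos: [0.507, -0.0153, 0.0709]
tool_rot: [-0.001, 0.587, 0.81, -0.001]
force: [-7.7, -2.7, 3.9]
opening: 0.0188
t: 31.87
tcp_pos: [0.5089, -0.0147, 0.0709]
tool_rot: [-0.001, 0.587, 0.81, -0.001]
force: [-7.3, -2.1, 3.2]
opening: 0.0187
t: 32.03
tcp_pos: [0.5098, -0.0143, 0.0709]
tool_rot: [-0.001, 0.587, 0.81, -0.001]
force: [-7.4, -2.8, 3.7]
opening: 0.0192
```

```bash
python3 -m crank '0.047 0.016 0 0 0 0;0.047 0.016 0 0 0 0'; python3 -m crank '0.028 0.01 0 0 0 0;0.028 0.01 0 0 0 0'; python3 -m crank '0.028 0.01 0 0 0 0'
```

```text
t: 32.2
tcp_pos: [0.5105, -0.0141, 0.0709]
tool_rot: [-0.001, 0.587, 0.81, -0.001]
force: [-10.7, -3.5, 3.8]
opening: 0.019
t: 32.37
tcp_pos: [0.5105, -0.0141, 0.0707]
tool_rot: [-0.002, 0.587, 0.81, -0.002]
force: [-11.1, -3.1, 5.0]
opening: 0.0196
t: 32.45
tcp_pos: [0.5107, -0.014, 0.0707]
tool_rot: [-0.002, 0.587, 0.81, -0.002]
force: [-11.8, -4.5, 5.0]
opening: 0.0196
```

```bash
python3 - <<'E'
from h import *
I=vision.camera("wrist")[:,:,::-1];cv2.imwrite("pics/l0.png",I)
cv2.imwrite("pics/l.png",cv2.resize(I[100:240,270:500],(800,487),interpolation=cv2.INTER_CUBIC))
E
```

```text
(no output)
```

View pics/l.png

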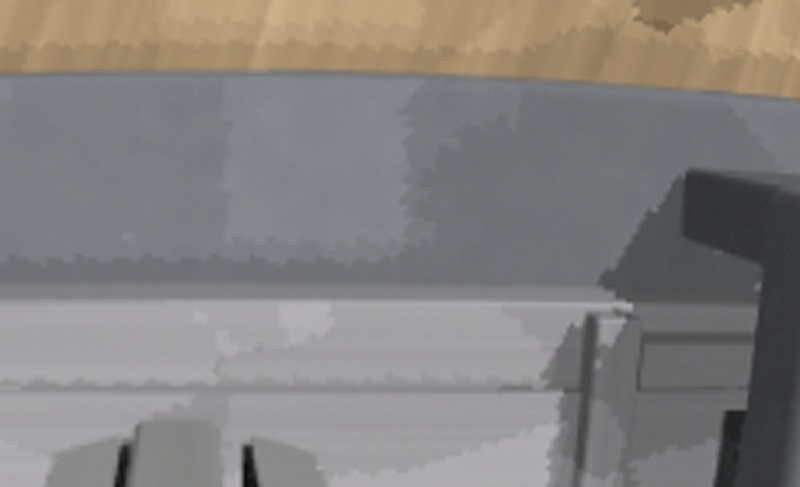

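The push force rose from 7.8 to 12 N while the TCP stopped moving. The stop bar at (615,380) meets the rail end at (637,365), so the gauge is home. I'll let go, rise and take a last look.

```bash
python3 -m crank '-0.1 -0.03 0 0 0 0;-0.1 -0.03 0 0 0 0;0 0 0 0 0 0;0 0 0 0 0 0'; python3 -m crank '0 0 0 0 0 0;0 0 0 0 0 0;0 0 0 0 0 0;0 0 0 0 0 0;0 0 2 0 0 0;0 0 3 0 0 0;0 0 3 0 0 0;0 0 3 0 0 0;0 0 2 0 0 0;0 0 0 0 0 0;0 0 0 0 0 0;0 0 0 0 0 0' 5; python3 - <<'E'
from h import *
st=telemetry.state();I=vision.camera("wrist")[:,:,::-1];cv2.imwrite("pics/m0.png",I)
print("home post pred px (same-bias -3 rows)",wproj([.629-.125*np.cos(np.radians(18.1)),.0237-.125*np.sin(np.radians(18.1)),.104],st))
cv2.imwrite("pics/m.png",cv2.resize(I[120:260,230:510],(800,400),interpolation=cv2.INTER_CUBIC))
E
```

```text
t: 32.83
tcp_pos: [0.5105, -0.014, 0.0712]
tool_rot: [-0.001, 0.587, 0.81, -0.001]
force: [-5.9, -2.1, 0.4]
opening: 0.0193
t: 33.83
tcp_pos: [0.511, -0.0137, 0.2009]
tool_rot: [-0.0, 0.586, 0.81, -0.0]
force: [-0.9, 0.3, -1.2]
opening: 0.0501
home post pred px (same-bias -3 rows) [321.45846049 204.5697049 ]
```

View pics/m.png

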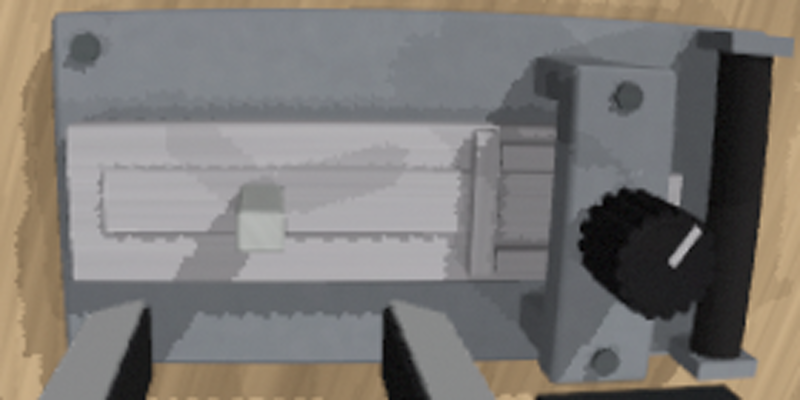

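The gauge sits home: the stop bar meets the rails at crop (499,200), and the post column is 321.7 against 321.5 predicted. The fingers are clear, so I'm handing in.

```bash
python3 -c "
from rig import workorder;print(workorder.sign_off())"
```

```text
the job is handed in; nothing more can be done
None
```

I set the press gap and handed the job in at about 34 s of the 72 s allowed; the sign-off reports no verdict.

**Knob:** I turned it about 96° clockwise and then 34° more. That was too tight, so I backed it off 15° and turned it 11° clockwise again. It should now sit about 0.4 to 0.5 rad past touching.

**Drag check:** After the last adjustment, drawing the blade out took about 5.4 N. From that I put the load on the bed at about 7.5 to 9.7 N, inside the 5 to 11.5 N window.

**Final position:** I pushed the gauge home until the force rose to about 12 N and it stopped moving. The last picture shows the stop bar against the rail ends, with the post within 1 mm of its expected home position along the blade. The fingers are clear of everything. I steered well clear of the jars but took no last picture of them.

**Disagreement:** Pushing read higher than drawing, about 8 N against 5.4 N, because the fingers pressed slightly down on the post. An earlier push of 11 N made me back the knob off too far, to about 2.8 N of drag, which the last turn corrected.

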